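# Tighten the shelf foot's star nut with a pin spanner between two walls

### The job

With the wider of the two pin spanners lying on the rubber mat, tighten the six-armed star nut of the shelf foot clockwise (seen from above) until its clamp finger comes up against the stop post. The foot's two upright walls leave room only for a short swing, so lift the spanner off, swing it back and reseat it between strokes. Then lay the spanner back on the mat, pins down, and let go.

Things in the scene. Friction and masses are not known exactly. Their poses are not given: they have to be found in the camera images.
- foot: Bare metal shelf foot, fixed. Origin: on the nut's axis at bench level, z up. Round base, radius 75 mm, 12 mm high. Two ochre walls (10 mm thick, 122 to 168 mm from the axis, top z = 65 mm) stand on its -x side, towards the robot; the spanner's handle swings between them and its tail meets them at spanner yaw +50 and -50 degrees relative to the foot. Far side: stop post, 36 mm high.
- nut (a joint): Angle of the star nut, rad, clockwise from above. Starts at 0 to 0.21 (loose); 1.83 is tight: a hard stop, its dark clamp finger (64 mm long, top z = 19 mm) at the stop post. Stays where left (friction 0.35 N m). The spanner's pins stand amid gaps at spanner yaw relative to the foot = 30 degrees - joint + any multiple of 60, with 15 degrees (8 mm) of play each way before they push an arm.
- nut_top (a point): Top centre of the steel star nut's hub, on its axis, 40 mm above the bench; turns with the nut. Hub radius 16 mm; six arms every 60 degrees, 8 mm wide, reaching 40 mm from the axis, z = 24 to 40 mm over the bench. One arm points 30 degrees to the left (counter-clockwise) of this point's x axis, which is the foot's x at joint 0.
- wrench: Wider pin spanner, 0.3 kg. Origin under its head's centre at the pins' lower ends; z up, x from handle to head (roughly away from the robot), y along the pins. Head: bar 84 mm in y, 22 in x, z = 20 to 30 mm; two 9 mm pins at y = +-32 mm, z = 0 to 20. Seated: origin on the nut's axis, 20 (head on the arms) to 25 mm above the bench. The other spanner, with a 46 mm head, does not fit.
- wrench_grip (a point): Where to grip the wider spanner, across y: on its handle at x = -90, z = 23 mm in its frame, near its balance point. Handle: bar 16 mm wide, z = 16 to 30 mm, ending at x = -154 mm in a tail foot 22 mm wide and 16 mm long that reaches down to z = 0.
- mat: Black rubber mat fixed on the bench, 260 mm (x) by 200 mm (y), 6 mm thick; origin under its centre, at bench level. The two spanners lie on it side by side, on pins and tail foot, 48 mm left and right of its middle line (which is which varies), heads 70 mm beyond its centre.

How it is judged (in metres and radians):
On the way, in this order (a step that is already met when the one before it is completed fails the run):
1. the wider spanner is seated on the nut and has turned it part of the way (horizontal distance between wrench and foot below 0.02 m and z of wrench in the frame of foot below 0.034 m and value of joint nut above 0.45 rad), for 0.1 s.
2. the spanner is lifted clear of the nut's arms, the nut still only part turned (z of wrench in the frame of foot above 0.042 m and value of joint nut between 0.4 and 1.65 rad), for 0.1 s.
3. the spanner, reseated, has turned the nut home (horizontal distance between wrench and foot below 0.02 m and z of wrench in the frame of foot below 0.034 m and value of joint nut above 1.65 rad), for 0.1 s.
At the end, for the whole second after the job is handed in: The nut is tight (joint above 1.65 rad, within 10 degrees of its stop); the wider spanner lies still, level within 10 degrees, pins down, its head centre within 140 mm (x) and 110 mm (y) of the mat centre in the mat frame, its underside less than 16 mm above the bench (value of joint nut above 1.65 rad and x of wrench in the frame of mat between -0.14 and 0.14 m and y of wrench in the frame of mat between -0.11 and 0.11 m and z of wrench in the frame of mat below 0.016 m and angle between wrench's own z axis and vertical below 0.17 rad and linear speed of wrench below 0.02 m/s); the robot touches nothing.
It also fails if it takes over 51 s, if anything falls off the work surface, if the arm or the gripper's body presses on something with over 40 N, if the wrist force passes 120 N, or if a joint passes its speed limit or range.

### The arm

A 6-joint arm with a two-finger parallel gripper is mounted at the origin on the work surface. World frame = base frame: x ahead of the robot, y to its left, z up, the work surface at z = 0. Lengths are in mm, angles in rad, forces in N, time in s.
With the tool pointing down it reaches from about 275 to 850 mm from the base axis. Payload 5.2 kg.
Tool frame: the origin (TCP) lies at the very end of the fingers, on their centre line; the grasp point (between the pads) lies 19 mm behind it; z points along the fingers, y is the line along which they close (so a half turn about z gives the same grasp; the last joint's range is limited). The gripper opens to 85 mm and grips with 20 to 120 N. Pads are 22 mm wide; open, the fingers measure 114 mm over their backs; the gripper's body (76 mm by 85 mm) begins 54 mm behind the grasp point. The pads swing forward as they close: fully open they stand 13 mm farther back than shut.
Start: joints at [1.038, 0.259, 1.535, -0, 1.348, -0.203], TCP at [178.098, 520.371, 231.31] pointing down, gripper open.
Joint ranges: [-3.14, 3.14], [-0.91, 2.08], [0.19, 2.58], [-1.22, 4.36], [0.22, 2.71], [-3.12, 3.12]. Speed limits (rad/s): [2.57, 2.57, 3.14, 3.14, 3.14, 3.14].

### API

Orientations are given as a unit quaternion [x, y, z, w].
In Python, from workcell import manip, job, monitor, read_camera, get_calibration gives the robot as it stands (manip), with the cameras as plain functions, the job (job) and the readings (monitor).
- The arm moves only by the tool run_rows, called after "Call:" by a JSON object that holds its "method" and its "body", one argument or row to a line. Schema: {"type":"object","properties":{"segments":{"type":"array","items":{"type":"number"},"minItems":7,"maxItems":70},"squeeze":{"type":"number"},"only":{"type":"string"},"quiet":{"type":"boolean"},"lines":{"type":"string"}},"required":["segments"],"additionalProperties":false}. segments is one flat list of numbers that holds 1 to 10 rows one after another, with no inner brackets; each row has 7 numbers: dx, dy, dz in parts of the range, where 1.0 means 400 mm, then a rotation vector rx, ry, rz in fractions of the full range, 1 being 2 pi rad, then the finger opening in mm; each row shifts and turns the commanded pose from where the row before left it, along the tool's axes as they then stand; what a row does not reach is not made up. A row lasts 1/12 s, in which the tool goes at most 41.7 mm and 0.125 rad, less where a joint would pass 70% of its speed; a pose out of reach is approached as far as the arm can. The fingers move at their own pace and stop on an object; squeeze is the grip in N (left out, the last holds). Time passes only in rows, so rows that do not move let the fingers close. The tool returns the time, the measured TCP pose, the force, the opening and the grip force at its end. only (a regular expression) keeps the lines of the reply that match it, lines (a string "A,B") keeps lines A to B, and quiet returns only ok. Shift and turn numbers lie between -1 and 1, and a call with a number outside is refused. Input that does not fit is refused with a message, and nothing moves.
- monitor.get_state(): the state, without advancing time (a new reading comes with each control period).
- read_camera(name): name is "scene" or "top"; returns the picture (480x640x3 uint8, red, green, blue); there is no depth.
- get_calibration(name): a dict with "mtx" (3x3 intrinsics, pixels), "distortion" ([k1, k2, p1, p2, k3] as OpenCV has them; the pictures are not rectified), "R" (3x3) and "t" (3): a world point X has camera coordinates R X + t. Camera axes: x right, y down, z forward; pixel columns grow to the right and rows downward; lengths in mm; the calibration is good to about 2 mm. A picture is of the moment at which its call begins. get_calibration takes no time and is no camera call.
- job.hand_in(): hands the job in; it is judged then, once.
The state is a dict: "time_s": time; "qpos": joint angles; "qvel": joint speeds; "joint_efforts": joint torques, N m; "position": TCP position; "tool_rot": TCP orientation; "ft_force": force on the tool from outside, world axes, zero at the start; "torque": the same for the moment, N m; "finger_gap": finger opening in mm; "grip_force": force on a finger pad.
Only numpy, scipy, OpenCV 4.12 (cv2) and the standard library are available. Lean on these libraries where they do the work, as an engineer would, in place of code of your own. Each camera call takes 0.05 s, during which the arm holds its last target. There are 200 camera calls.

## Working session

There is one attempt and no reset: what is moved stays moved. The work goes in short steps, Python scripts to look and compute and a tool call to move; the robot and the scene stay as the last step left them, time stands still between calls to the robot, and variables do not carry over. Pictures are saved under pics/ and viewed, at most 10 in all, crops included, and the job is handed in when it is done.

```bash
ls; mkdir -p pics; python3 - <<'E'
from workcell import manip, job, monitor, read_camera, get_calibration
import cv2
for n in("scene","top"):
    im=read_camera(n); cv2.imwrite(f"pics/{n}0.png",im[:,:,::-1])
    c=get_calibration(n); print(n,c)
print(monitor.get_state())
E
```

```text
pics
workcell.py
scene {'mtx': array([[505.76282459,   0.        , 324.63376242],
       [  0.        , 505.76282459, 238.18813047],
       [  0.        ,   0.        ,   1.        ]]), 'distortion': array([0.04103155, 0.        , 0.        , 0.        , 0.        ]), 'R': array([[ 0.85306295,  0.52177261, -0.00607879],
       [ 0.42465512, -0.70095799, -0.57299732],
       [-0.30323528,  0.48622139, -0.8195347 ]]), 't': array([-503.70376169, -125.27336747,  922.88804341])}
top {'mtx': array([[466.89098134,   0.        , 324.38957106],
       [  0.        , 466.89098134, 248.91449992],
       [  0.        ,   0.        ,   1.        ]]), 'distortion': array([-0.0542152,  0.       ,  0.       ,  0.       ,  0.       ]), 'R': array([[-0.00550211, -0.99983367,  0.0173885 ],
       [-0.99438142,  0.0036322 , -0.10579417],
       [ 0.10571342, -0.0178729 , -0.994236  ]]), 't': array([ 74.82919493, 555.37091302, 773.56654428])}
{'time_s': 0.1, 'qpos': array([ 1.03820789e+00,  2.59304834e-01,  1.53600454e+00,  4.13280672e-07,
        1.34800316e+00, -2.02788197e-01]), 'qvel': array([-9.89749157e-05, -2.54456618e-03, -3.15229762e-03, -6.68596896e-04,
       -1.34622933e-05, -2.54702689e-04]), 'joint_efforts': array([ 1.88178703e-03, -4.46966922e+01, -2.91246039e+01, -3.02266953e-04,
        6.24584762e-03,  3.27165912e-05]), 'position': array([177.83756669, 519.93825833, 230.52674795]), 'tool_rot': array([ 1.64153790e-01,  9.86434384e-01, -8.02388744e-04, -3.09300957e-04]), 'ft_force': array([-0.26199211,  0.83910555, -0.08354067]), 'torque': array([-0.0144734 , -0.00815994,  0.01120424]), 'grip_force': 0.0, 'finger_gap': 85.20078413837238}
```

View pics/top0.png

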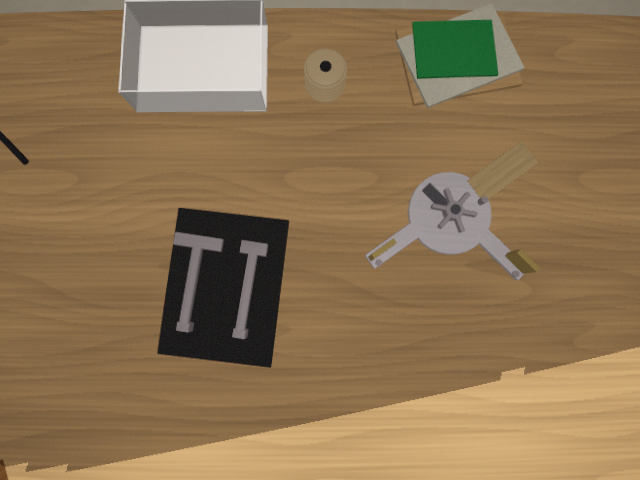

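View pics/scene0.png

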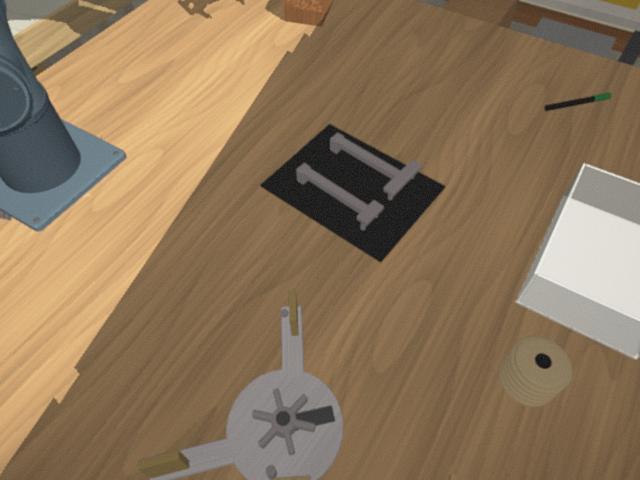

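The wider spanner is the left one in the top view: its head is at about (199,242) and its tail at (185,327). The nut hub is at about (455,210), the clamp finger at (435,194), the post at (482,201), and the walls at about (385,250) and (521,262). Next I'll measure these.

```bash
cat > h.py <<'E'
import numpy as np, cv2
from workcell import manip, job, monitor, read_camera, get_calibration
def ray(n,uv):
    c=get_calibration(n)
    p=cv2.undistortPoints(np.array(uv,float).reshape(-1,1,2),c["mtx"],c["distortion"]).reshape(-1,2)
    d=np.c_[p,np.ones(len(p))]@c["R"]; return -c["R"].T@c["t"],d
def plane(n,uv,z):
    o,d=ray(n,uv); return o+d*((z-o[2])/d[:,2])[:,None]
def tri(a,b):
    o1,d1=ray("top",[a]);o2,d2=ray("scene",[b]);d1=d1[0];d2=d2[0]
    s=np.linalg.lstsq(np.c_[d1,-d2],o2-o1,rcond=None)[0]
    p,q=o1+s[0]*d1,o2+s[1]*d2; return (p+q)/2,np.linalg.norm(p-q)
def proj(n,X):
    c=get_calibration(n)
    return cv2.projectPoints(np.array(X,float).reshape(-1,1,3),cv2.Rodrigues(c["R"])[0],c["t"],c["mtx"],c["distortion"])[0].reshape(-1,2)
E
python3 - <<'E'
from h import *
t=cv2.imread("pics/top0.png"); s=cv2.imread("pics/scene0.png")
for n,im,roi in(("top",t,(140,190,170,190)),("scene",s,(250,110,210,160))):
    x,y,w,h=roi; c=im[y:y+h,x:x+w]; 
    hsv=cv2.cvtColor(c,cv2.COLOR_BGR2HSV)
    m=((hsv[...,2]<45)).astype(np.uint8)
    g=((hsv[...,1]<60)&(hsv[...,2]>60)).astype(np.uint8)
    cs=max(cv2.findContours(cv2.morphologyEx(m|g,cv2.MORPH_OPEN,np.ones((5,5))),0,2)[0],key=cv2.contourArea)
    ap=cv2.approxPolyDP(cs,8,True).reshape(-1,2)+[x,y]
    print(n,"mat",ap.tolist(),plane(n,ap,6)[:,:2].round(0).tolist())
    for k in cv2.findContours(g,0,2)[0]:
        if cv2.contourArea(k)>300:
            r=k.reshape(-1,2)+[x,y]; W=plane(n,r,30)[:,:2].astype(np.float32)
            print("spanner",cv2.contourArea(k),cv2.minAreaRect(W),cv2.approxPolyDP(k,2,True).reshape(-1,2).tolist())
            
A=cv2.resize(t[140:290,350:550],None,fx=4,fy=4,interpolation=2); B=cv2.resize(s[280:480,130:380],None,fx=3.2,fy=3,interpolation=2)
cv2.imwrite("pics/a.png",A)
cv2.imwrite("pics/b.png",cv2.resize(s[330:480,190:390],None,fx=4,fy=4,interpolation=2))
cv2.imwrite("pics/c.png",np.hstack([cv2.resize(t[220:345,160:260],None,fx=4,fy=4,interpolation=2),cv2.resize(s[110:235,325:425],None,fx=4,fy=4,interpolation=2)]))
E
```

```text
top mat [[179, 209], [159, 353], [270, 366], [287, 221]] [[631.0, 331.0], [378.0, 359.0], [355.0, 167.0], [608.0, 138.0]]
spanner 1171.0 ((487.4753112792969, 199.33755493164062), (46.91556930541992, 166.78155517578125), 85.44972229003906) [[101, 50], [100, 62], [107, 63], [108, 66], [92, 146], [105, 148], [116, 68], [118, 65], [126, 65], [127, 54]]
spanner 1545.5 ((498.78277587890625, 300.7747802734375), (85.52299499511719, 166.64540100097656), 81.01374053955078) [[35, 42], [33, 54], [52, 58], [40, 128], [36, 135], [36, 140], [47, 142], [52, 140], [53, 135], [49, 131], [62, 60], [81, 61], [83, 50]]
scene mat [[327, 127], [264, 187], [382, 258], [441, 185], [416, 175], [418, 163], [394, 167]] [[381.0, 352.0], [365.0, 165.0], [611.0, 141.0], [628.0, 330.0], [580.0, 328.0], [571.0, 356.0], [538.0, 325.0]]
spanner 1379.0 ((486.70208740234375, 203.9419708251953), (62.02873992919922, 172.44601440429688), 78.87606048583984) [[46, 59], [48, 72], [53, 74], [58, 70], [106, 101], [106, 108], [111, 113], [112, 120], [133, 98], [133, 95], [125, 90], [115, 93], [56, 53], [52, 53]]
spanner 1484.0 ((498.0639953613281, 296.5243225097656), (99.05464935302734, 171.9157257080078), 80.9776611328125) [[80, 28], [82, 41], [87, 43], [92, 39], [141, 69], [133, 77], [138, 89], [142, 89], [171, 56], [161, 50], [149, 60], [88, 22]]
```

View pics/a.png

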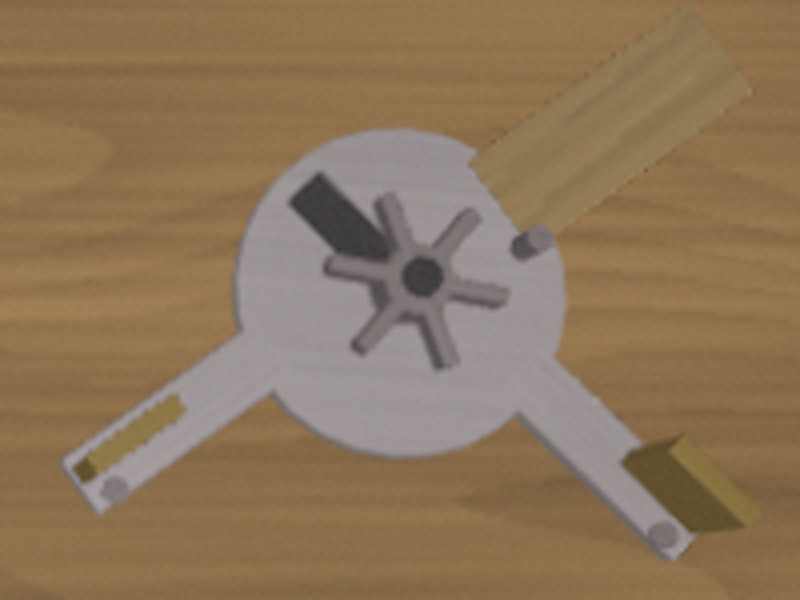

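View pics/b.png

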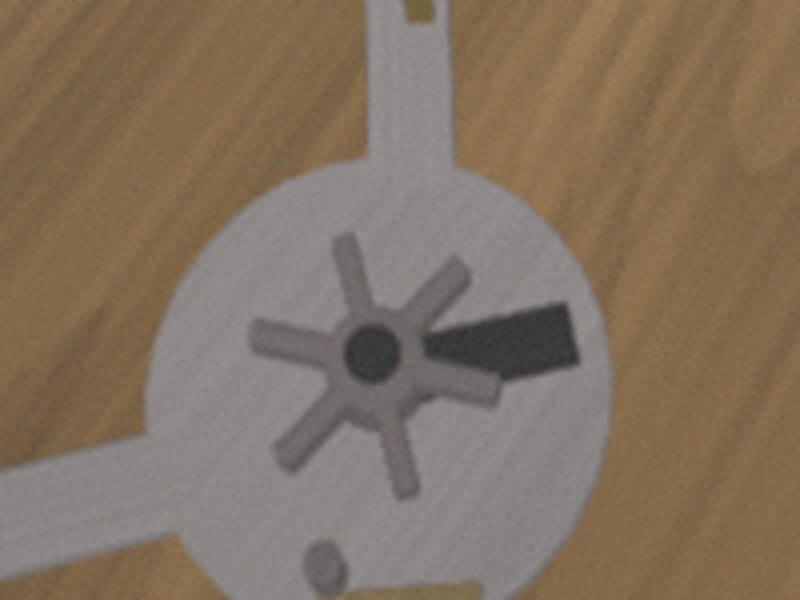

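View pics/c.png

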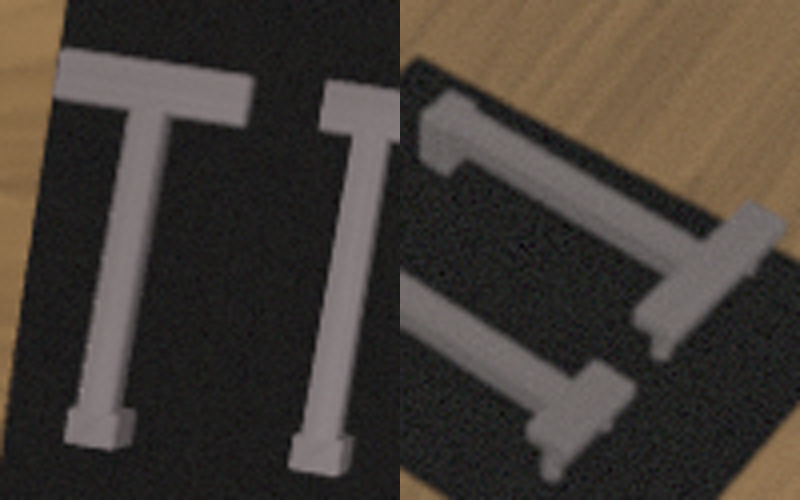

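The crops show what I need:
- **Nut:** the top-crop hub disc is at (423,276), and the arm tips and wall tops are clear.
- **Wide spanner:** the far head edge runs (62,49) to (253,76) in the top half. In the scene half it runs (787,232) to (665,335).

I'll turn these into positions.

```bash
python3 - <<'E'
from h import *
P=lambda l,o:(np.array(l,float)+.5)/4-.5+np.array(o)
ta=lambda l:P(l,(350,140)); sb=lambda l:P(l,(190,330)); tc=lambda l:P(l,(160,220)); sc=lambda l:P(np.array(l)-[400,0],(325,110))
np.set_printoptions(precision=1,suppress=True)
ht=ta([[423,276]]);print("hub",plane("top",ht,40),plane("scene",sb([[372,353]]),40),tri(ht[0],sb([372,353])))
T=plane("top",ta([[384,197],[472,212],[508,296],[446,366],[358,350],[328,266]]),40)
S=plane("scene",sb([[463,262],[344,236],[252,336],[285,465],[407,496],[497,400]]),40)
for A in(T,S):
    c=A.mean(0);d=A-c;a=np.degrees(np.arctan2(d[:,1],d[:,0]));print("arms",c,np.hypot(d[:,0],d[:,1]),a, np.degrees(np.angle(np.exp(6j*np.radians(a)).mean()))/6)
# base ellipse: circle at z=12
for n,f in(("top","top0"),):
    pts=plane(n,ta([[405,129],[240,240],[236,290],[330,148],[470,150],[563,260],[563,330],[520,405],[400,457],[300,415]]),12)[:,:2]
    M=np.c_[2*pts,np.ones(len(pts))];x=np.linalg.lstsq(M,(pts**2).sum(1),rcond=None)[0];print("base",x[:2],np.sqrt(x[2]+x[0]**2+x[1]**2))
hub=plane("top",ht,40)[0]
for w in([[680,437],[755,522]],[[181,401],[88,465]]):
    X=plane("top",ta(w),65)-hub;print("wall r",np.hypot(X[:,0],X[:,1]),np.degrees(np.arctan2(X[:,1],X[:,0])))
F=plane("top",ta([[305,188]]),19)[0]-hub;print("finger",np.hypot(F[0],F[1]),np.degrees(np.arctan2(F[1],F[0])))
F=plane("top",ta([[540,237]]),36)[0]-hub;print("post",np.hypot(F[0],F[1]),np.degrees(np.arctan2(F[1],F[0])))
a,b=tc([[62,49],[253,76]]);p,q=sc([[787,232],[665,335]])
A=plane("top",[a,b],36);B=plane("scene",[p,q],36);print("head",A,B,tri(a,p),tri(b,q))
for E_ in(A,B):
    y=E_[0]-E_[1];L=np.hypot(y[0],y[1]);y/=L;x=np.array([y[1],-y[0]]);o=E_.mean(0)[:2]-11*x
    print("len",L,"yaw",np.degrees(np.arctan2(x[1],x[0])),"origin",o,"grip",o-90*x)
# tail
print("tail end top bottom corners", plane("top",tc([[66,445],[130,450]]),6), plane("top",tc([[68,408],[134,410]]),36))
print("tail scene", plane("scene",sc([[421,105],[448,88]]),36))
E
```

```text
hub [[ 623.7 -154.1   40. ]] [[ 622.3 -151.    40. ]] (array([ 623. , -152.3,   45.1]), np.float64(0.948867647978391))
arms [ 621.5 -151.1   40. ] [39.1 39.8 40.6 38.9 40.  38.8] [  19.   -40.3  -99.4 -162.6  138.7   80.3] 19.30855028032663
arms [ 624.7 -153.    40. ] [40.6 41.  39.4 38.8 39.8 39.3] [  80.8  138.1 -160.7  -99.5  -41.8   15.2] 18.70392857739163
base [ 622.1 -152.8] 74.01304827652892
wall r [122.8 168.8] [-126.4 -130.1]
wall r [124.6 171.3] [117.3 119.2]
finger 62.91670906951302 45.87295281632643
post 56.69806258556874 -71.36704588867953
head [[585.2 327.5  36. ]
 [573.2 245.4  36. ]] [[588.9 321.6  36. ]
 [570.5 243.4  36. ]] (array([586.4, 330.3,  26.7]), np.float64(0.1764358105370643)) (array([571.8, 244.3,  36.3]), np.float64(3.320151516660722))
len 82.95031276014336 yaw -8.287558468460672 origin [568.3 288.1] grip [479.3 301. ]
len 80.37558176710985 yaw -13.234028698277827 origin [569. 285.] grip [481.4 305.6]
tail end top bottom corners [[415.8 330.4   6. ]
 [413.6 302.4   6. ]] [[433.2 321.   36. ]
 [432.3 293.2  36. ]]
tail scene [[414.1 306.9  36. ]
 [419.  322.7  36. ]]
```

The rows are not in the units I measure in: shifts go in shares of 400 mm and turns go in shares of 2 pi rad. I convert before sending: -36 mm / 400 = -0.09, -32 mm / 400 = -0.08.

```bash
cat > go.py <<'E'
# usage: go.py x y z yawdeg  -> shift along the present tool axes and rz still to go
import sys
from h import *
from scipy.spatial.transform import Rotation as Ro
s=monitor.get_state();R=Ro.from_quat(s["tool_rot"]).as_matrix();a=np.array(sys.argv[1:],float)
yaw=np.degrees(np.arctan2(-R[1,0],-R[0,0]))
print("tcp",s["position"].round(1),"yaw",yaw.round(2),"tilt",np.degrees(np.arccos(-R[2,2])).round(2),"t",round(s["time_s"],2),"F",s["ft_force"].round(1),"gap",round(s["finger_gap"],1))
if len(a)==4: print("d",(R.T@(a[:3]-s["position"])).round(1),"rz",-np.radians(a[3]-yaw).round(3))
if len(a)==3 or len(a)==0: print("head pt x+90:",(s["position"]+R@[-90,0,0]).round(1))
E
```

Call:
{"method": "run_rows", "body": {
  "segments": [-0.09, -0.0275, 0.0375, 0, 0, 0, 60, -0.09, -0.0275, 0.0375, 0, 0, 0, 60, -0.09, -0.0275, 0.0375, 0, 0, 0, 60, -0.09, -0.0275, 0.0375, 0, 0, 0, 60, -0.09, -0.0275, 0.0375, 0, 0, 0, 60, -0.09, -0.0275, 0.0375, 0, 0, 0, 60, -0.09, -0.0275, 0.0375, 0, 0, 0, 60, -0.09, -0.0275, 0.0375, 0, 0, 0, 60, -0.09, -0.0275, 0.0375, 0, 0, 0, 60, -0.08, -0.0225, 0.0375, 0, 0, 0, 60]
}}

```text
time_s: 0.93
position: [481.4, 301.0, 80.3]
tool_rot: [0.164, 0.986, -0.0, -0.0]
ft_force: [0.1, 0.2, -0.3]
finger_gap: 59.9
grip_force: 0.0
```

Call:
{"method": "run_rows", "body": {
  "segments": [0, 0, 0, 0, 0, -0.0132, 60, 0, 0, 0, 0, 0, -0.0132, 60, 0, 0, 0, 0, 0, 0, 60, 0, 0, 0, 0, 0, 0, 60]
}}

```text
time_s: 1.27
position: [479.7, 302.7, 80.9]
tool_rot: [0.083, 0.997, -0.0, -0.0]
ft_force: [-0.3, -0.4, -0.2]
finger_gap: 60.1
grip_force: 0.0
```

```bash
python3 go.py 479.7 301.9 80 -9.5
```

```text
tcp [479.7 302.7  80.9] yaw -9.54 tilt 0.06 t 1.27 F [-0.3 -0.4 -0.2] gap 60.1
d [-0.1 -0.8  0.9] rz -0.001
```

To row units: 25 mm / 400 = 0.0625, 18 mm / 400 = 0.045.

Call:
{"method": "run_rows", "body": {
  "segments": [0, -0.002, 0.0625, 0, 0, 0, 60, 0, 0, 0.0625, 0, 0, 0, 60, 0, 0, 0.045, 0, 0, 0, 60, 0, 0, 0, 0, 0, 0, 60, 0, 0, 0, 0, 0, 0, 40, 0, 0, 0, 0, 0, 0, 25, 0, 0, 0, 0, 0, 0, 10, 0, 0, 0, 0, 0, 0, 5, 0, 0, 0, 0, 0, 0, 5, 0, 0, 0, 0, 0, 0, 5],
  "squeeze": 40
}}

```text
time_s: 2.1
position: [481.0, 303.0, 15.1]
tool_rot: [0.082, 0.997, 0.001, 0.002]
ft_force: [-0.9, 0.9, 6.1]
finger_gap: 15.3
grip_force: 40.9
```

Call:
{"method": "run_rows", "body": {
  "segments": [0, 0, 0, 0, 0, 0, 5, 0, 0, 0, 0, 0, 0, 5, 0, 0, 0, 0, 0, 0, 5],
  "squeeze": 100
}}

```text
time_s: 2.35
position: [481.1, 303.0, 15.3]
tool_rot: [0.082, 0.997, 0.001, 0.002]
ft_force: [-1.2, 0.8, 7.7]
finger_gap: 13.9
grip_force: 97.9
```

```bash
python3 go.py
python3 - <<'E'
from h import *
t=read_camera("top")[:,:,::-1];s=read_camera("scene")[:,:,::-1]
cv2.imwrite("pics/d.png",np.hstack([cv2.resize(t[200:345,140:260],None,fx=3.3,fy=3.3,interpolation=2),cv2.resize(s[90:235,325:445],None,fx=3.3,fy=3.3,interpolation=2)]))
E
```

```text
tcp [481.1 303.   15.3] yaw -9.39 tilt 0.22 t 2.35 F [-1.2  0.8  7.7] gap 13.9
head pt x+90: [569.9 288.3  15.6]
```

View pics/d.png

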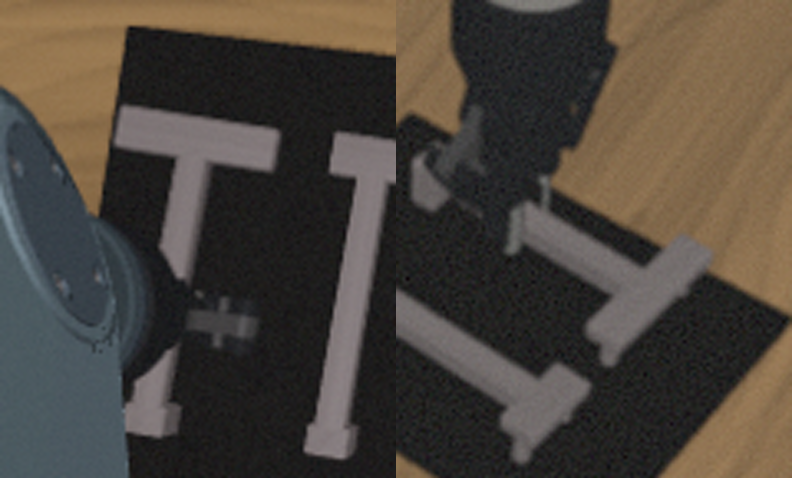

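The spanner is gripped: the pads are on the handle, and the head is free and level on the mat. I'll lift it and measure the head relative to the TCP.

To row units: -25 mm / 400 = -0.0625, -20 mm / 400 = -0.05.

Call:
{"method": "run_rows", "body": {
  "segments": [0, 0, -0.05, 0, 0, 0, 5, 0, 0, -0.0625, 0, 0, 0, 5, 0, 0, -0.0625, 0, 0, 0, 5, 0, 0, -0.0625, 0, 0, 0, 5, 0, 0, -0.0125, 0, 0, 0, 5, 0, 0, 0, 0, 0, 0, 5, 0, 0, 0, 0, 0, 0, 5, 0, 0, 0, 0, 0, 0, 5]
}}

```text
time_s: 3.12
position: [478.4, 301.5, 111.3]
tool_rot: [0.082, 0.997, -0.001, -0.002]
ft_force: [-0.2, -0.4, -3.9]
finger_gap: 13.5
grip_force: 98.6
```

```bash
python3 go.py
python3 - <<'E'
from h import *
t=read_camera("top")[:,:,::-1];s=read_camera("scene")[:,:,::-1]
st=monitor.get_state()
for n,im in(("top",t),("scene",s)):
    u,v=proj(n,[[569,288,130]])[0].round().astype(int);print(n,u,v)
    c=im[max(v-60,0):v+60,max(u-60,0):u+60]
    globals()["c"+n]=cv2.resize(c,(480,480) if c.shape[:2]==(120,120) else None,fx=4,fy=4,interpolation=2)[:480,:400]
    print(c.shape)
cv2.imwrite("pics/e.png",np.hstack([ctop,cscene]))
E
```

```text
tcp [478.4 301.5 111.3] yaw -9.39 tilt 0.21 t 3.12 F [-0.2 -0.4 -3.9] gap 13.5
head pt x+90: [567.2 286.8 111.1]
top 182 234
(120, 120, 3)
scene 410 135
(120, 120, 3)
```

View pics/e.png

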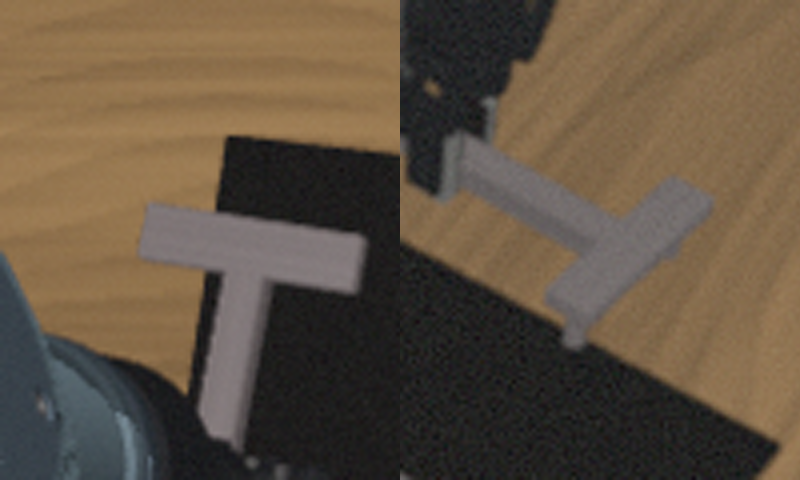

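The head is clearly visible and level. Its far edge runs (150,203) to (366,239) in the top half and (714,205) to (583,318) in the scene half.

```bash
python3 - <<'E'
from h import *
np.set_printoptions(precision=1,suppress=True)
P=lambda l,o:(np.array(l,float)+.5)/4-.5+np.array(o)
t=P([[150,203],[366,239]],(122,174)); s=P([[314,205],[183,318],[272,177],[148,292]],(350,75))
print(tri(t[0],s[0]),tri(t[1],s[1]))
for z in(132,):
  for n,E_ in(("top",plane("top",t,z)),("scene",plane("scene",s[:2],z))):
    y=E_[0]-E_[1];L=np.hypot(y[0],y[1]);y/=L;x=np.array([y[1],-y[0]]);o=E_.mean(0)[:2]-11*x
    print(n,E_,"len",L,"yaw",np.degrees(np.arctan2(x[1],x[0])),"origin",o)
  Q=plane("scene",s,z);print("scene centre",Q.mean(0))
# pin bottom scene check: near pin lower end
print(proj("top",[[622.8,-152.5,40]]))
E
```

```text
(array([583.9, 325. , 125.7]), np.float64(0.11762561523670025)) (array([568.9, 241.5, 128.5]), np.float64(0.8174468128966085))
top [[582.8 322.9 132. ]
 [568.8 240.9 132. ]] len 83.10663311816982 yaw -9.71336921310297 origin [565.  283.8]
scene [[586.  318.3 132. ]
 [569.9 237.9 132. ]] len 81.96167660904938 yaw -11.320690447384475 origin [567.1 280.3]
scene centre [568.3 280.9 132. ]
[[454.5 209.1]]
```

Call:
{"method": "run_rows", "body": {
  "segments": [-0.0288, -0.097, 0, 0, 0, 0, 5, -0.0288, -0.097, 0, 0, 0, 0, 5, -0.0288, -0.097, 0, 0, 0, 0, 5, -0.0288, -0.097, 0, 0, 0, 0, 5, -0.0288, -0.097, 0, 0, 0, 0, 5, -0.0288, -0.097, 0, 0, 0, 0, 5, -0.0288, -0.097, 0, 0, 0, 0, 5, -0.0288, -0.097, 0, 0, 0, 0, 5, -0.0288, -0.097, 0, 0, 0, 0, 5, -0.0288, -0.097, 0, 0, 0, 0, 5]
}}

```text
time_s: 4.05
position: [529.2, -101.3, 112.1]
tool_rot: [0.082, 0.997, 0.0, -0.001]
ft_force: [1.8, 0.7, -3.8]
finger_gap: 13.7
grip_force: 98.8
```

Call:
{"method": "run_rows", "body": {
  "segments": [-0.0288, -0.097, 0, 0, 0, 0, 5, -0.0275, -0.097, 0, 0, 0, 0, 5, 0, 0, 0, 0, 0, -0.0159, 5, 0, 0, 0, 0, 0, -0.0159, 5, 0, 0, 0, 0, 0, -0.0159, 5, 0, 0, 0, 0, 0, -0.0159, 5, 0, 0, 0, 0, 0, -0.0159, 5, 0, 0, 0, 0, 0, 0, 5, 0, 0, 0, 0, 0, 0, 5, 0, 0, 0, 0, 0, 0, 5]
}}

```text
time_s: 4.88
position: [539.2, -179.5, 112.6]
tool_rot: [-0.166, 0.986, 0.0, -0.0]
ft_force: [0.3, -0.2, -2.0]
finger_gap: 13.9
grip_force: 99.1
```

```bash
python3 go.py 538.1 -180.7 95 19.2
```

```text
tcp [ 539.2 -179.5  112.6] yaw 19.1 tilt 0.07 t 4.88 F [ 0.3 -0.2 -2. ] gap 13.9
d [ 1.5 -0.8 17.6] rz -0.002
```

To row units: 20 mm / 400 = 0.05, 11 mm / 400 = 0.0275.

Call:
{"method": "run_rows", "body": {
  "segments": [0.0038, -0.002, 0.05, 0, 0, 0, 5, 0, 0, 0.05, 0, 0, 0, 5, 0, 0, 0.0275, 0, 0, 0, 5, 0, 0, 0, 0, 0, 0, 5, 0, 0, 0, 0, 0, 0, 5]
}}

```text
time_s: 5.3
position: [538.0, -180.7, 61.8]
tool_rot: [-0.167, 0.986, 0.001, -0.001]
ft_force: [-0.3, -0.0, -3.9]
finger_gap: 13.6
grip_force: 99.0
```

```bash
python3 go.py 538.1 -180.7 62 19.2
python3 - <<'E'
from h import *
t=read_camera("top")[:,:,::-1];s=read_camera("scene")[:,:,::-1]
cv2.imwrite("pics/f.png",np.hstack([cv2.resize(t[150:270,400:500],None,fx=4,fy=4,interpolation=2),cv2.resize(s[350:470,230:330],None,fx=4,fy=4,interpolation=2)]))
E
```

```text
tcp [ 538.  -180.7   61.8] yaw 19.22 tilt 0.1 t 5.3 F [-0.3 -0.  -3.9] gap 13.6
d [-0.1 -0.1 -0.2] rz 0.0
```

View pics/f.png

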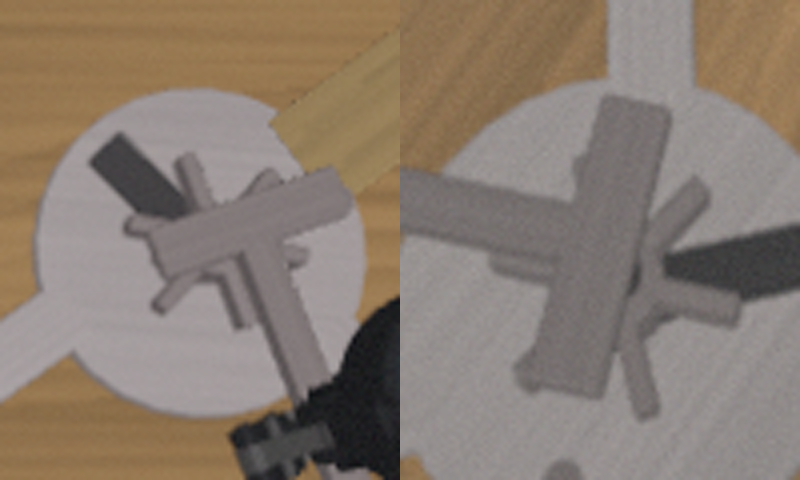

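The head hovers over the hub, with its centre at about (250,221) in the top half. In the scene half the corners are (606,95), (670,112), (604,397) and (540,380).

```bash
python3 - <<'E'
from h import *
np.set_printoptions(precision=1,suppress=True)
P=lambda l,o:(np.array(l,float)+.5)/4-.5+np.array(o)
t=P([[150,237],[332,168],[350,207],[168,277]],(400,150)); s=P([[206,95],[270,112],[204,397],[140,380]],(230,350))
print(plane("top",t,82).mean(0),plane("scene",s,82).mean(0),tri(t.mean(0),s.mean(0)))
# same on the hub disc as measured before: top (623.7,-154.1) scene (622.3,-151) tri (623,-152.3,45)
for A in(plane("top",t,82),plane("scene",s,82)): print(A)
E
```

```text
[ 621.3 -152.9   82. ] [ 624.8 -152.2   82. ] (array([ 623.3, -153.6,   76.8]), np.float64(2.5604027056988166))
[[ 615.1 -111.1   82. ]
 [ 644.  -187.9   82. ]
 [ 627.7 -194.7   82. ]
 [ 598.5 -117.9   82. ]]
[[ 600.3 -116.6   82. ]
 [ 619.9 -110.9   82. ]
 [ 648.5 -187.8   82. ]
 [ 630.6 -193.4   82. ]]
```

Call:
{"method": "run_rows", "body": {
  "segments": [0, 0, 0.02, 0, 0, 0, 5, 0, 0, 0.02, 0, 0, 0, 5, 0, 0, 0.02, 0, 0, 0, 5, 0, 0, 0.01, 0, 0, 0, 5, 0, 0, 0, 0, 0, 0, 5, 0, 0, 0, 0, 0, 0, 5]
}}

```text
time_s: 5.9
position: [538.2, -180.8, 34.0]
tool_rot: [-0.167, 0.986, 0.0, -0.0]
ft_force: [0.5, -0.3, -3.2]
finger_gap: 14.0
grip_force: 99.2
```

Call:
{"method": "run_rows", "body": {
  "segments": [0, 0, 0.005, 0, 0, 0, 5, 0, 0, 0, 0, 0, 0, 5, 0, 0, 0, 0, 0, 0, 5]
}}

```text
time_s: 6.15
position: [538.6, -181.1, 32.9]
tool_rot: [-0.167, 0.986, -0.0, 0.0]
ft_force: [-1.6, -0.4, 1.8]
finger_gap: 13.6
grip_force: 100.0
```

```bash
python3 go.py 538.1 -180.7 31 19.2
```

```text
tcp [ 538.6 -181.1   32.9] yaw 19.27 tilt 0.05 t 6.15 F [-1.6 -0.4  1.8] gap 13.6
d [0.4 0.5 1.9] rz 0.001
```

To row units: 10.3 mm / 400 = 0.0258, -1.5 mm / 400 = -0.0038, 0.115 rad / 6.2832 = 0.0183.

Call:
{"method": "run_rows", "body": {
  "segments": [0, 0, -0.0038, 0, 0, 0, 5, -0.0015, 0.0258, 0, 0, 0, 0.0183, 5, -0.0015, 0.0258, 0, 0, 0, 0.0183, 5, -0.0015, 0.0258, 0, 0, 0, 0.0183, 5, -0.0015, 0.0258, 0, 0, 0, 0.0183, 5, -0.0015, 0.0258, 0, 0, 0, 0.0183, 5, 0, 0, 0, 0, 0, 0, 5]
}}

```text
time_s: 6.73
position: [536.2, -129.1, 33.8]
tool_rot: [0.121, 0.993, -0.0, 0.0]
ft_force: [-0.2, 0.2, -3.4]
finger_gap: 13.8
grip_force: 99.1
```

```bash
python3 go.py
```

```text
tcp [ 536.2 -129.1   33.8] yaw -13.87 tilt 0.03 t 6.73 F [-0.2  0.2 -3.4] gap 13.8
head pt x+90: [ 623.6 -150.7   33.8]
```

Call:
{"method": "run_rows", "body": {
  "segments": [-0.0015, 0.0258, 0, 0, 0, 0.0183, 5, -0.0015, 0.0258, 0, 0, 0, 0.0183, 5, -0.0015, 0.0258, 0, 0, 0, 0.0183, 5, -0.0015, 0.0258, 0, 0, 0, 0.0183, 5, -0.0015, 0.0258, 0, 0, 0, 0.0183, 5, 0, 0, 0, 0, 0, 0, 5, 0, 0, 0, 0, 0, 0, 5, 0, 0, 0, 0, 0, 0, 5]
}}

```text
time_s: 7.4
position: [561.3, -86.2, 33.7]
tool_rot: [0.393, 0.919, 0.0, -0.0]
ft_force: [0.9, 1.4, -2.6]
finger_gap: 13.8
grip_force: 99.2
```

```bash
python3 go.py
```

```text
tcp [561.3 -86.2  33.7] yaw -46.34 tilt 0.03 t 7.4 F [ 0.9  1.4 -2.6] gap 13.8
head pt x+90: [ 623.4 -151.4   33.6]
```

```bash
cat > fin.py <<'E'
from h import *
r,a=np.meshgrid(np.arange(46,62,1),np.radians(np.arange(-110,70,1)))
X=np.c_[622.8+(r*np.cos(a)).ravel(),-152.5+(r*np.sin(a)).ravel(),np.full(r.size,19.)]
for n in("top","scene"):
    im=read_camera(n).max(2).astype(np.float32);p=proj(n,X).astype(np.float32)
    v=cv2.remap(im,p[:,:1].copy(),p[:,1:].copy(),1).ravel().reshape(r.shape)
    m=v<75; d=np.degrees(a)[m]; print(n,"dark",m.sum(),"angle median",np.median(d) if m.any() else None,"spread",d.std().round(1) if m.any() else None)
E
python3 fin.py
```

```text
top dark 655 angle median 29.000000000000004 spread 19.5
scene dark 312 angle median -7.0 spread 5.7
```

To row units: -20 mm / 400 = -0.05, -10 mm / 400 = -0.025.

Call:
{"method": "run_rows", "body": {
  "segments": [0, 0, -0.025, 0, 0, 0, 5, 0, 0, -0.05, 0, 0, 0, 5, 0, 0, 0, 0, 0, 0, 5, 0, 0, 0, 0, 0, 0, 5, 0, 0, 0, 0, 0, 0, 5]
}}

```text
time_s: 7.92
position: [561.2, -86.0, 63.7]
tool_rot: [0.396, 0.918, 0.0, -0.0]
ft_force: [0.2, 0.8, -4.2]
finger_gap: 13.5
grip_force: 99.2
```

```bash
python3 fin.py
```

```text
top dark 652 angle median 11.0 spread 19.3
scene dark 311 angle median -7.0 spread 5.7
```

Call:
{"method": "run_rows", "body": {
  "segments": [-0.0015, -0.026, 0, 0, 0, -0.0185, 5, -0.0015, -0.026, 0, 0, 0, -0.0185, 5, -0.0015, -0.026, 0, 0, 0, -0.0185, 5, -0.0015, -0.026, 0, 0, 0, -0.0185, 5, -0.0015, -0.026, 0, 0, 0, -0.0185, 5, -0.0015, -0.026, 0, 0, 0, -0.0185, 5, -0.0015, -0.026, 0, 0, 0, -0.0185, 5, -0.0015, -0.026, 0, 0, 0, -0.0185, 5, -0.0015, -0.026, 0, 0, 0, -0.0185, 5]
}}

```text
time_s: 8.77
position: [534.8, -172.0, 62.9]
tool_rot: [-0.118, 0.993, 0.001, -0.001]
ft_force: [0.2, 0.2, -2.7]
finger_gap: 13.9
grip_force: 99.2
```

Call:
{"method": "run_rows", "body": {
  "segments": [-0.0015, -0.026, 0, 0, 0, -0.0185, 5, -0.0015, -0.026, 0, 0, 0, -0.0185, 5, 0, 0, 0, 0, 0, 0, 5, 0, 0, 0, 0, 0, 0, 5, 0, 0, 0, 0, 0, 0, 5]
}}

```text
time_s: 9.18
position: [542.0, -190.6, 63.1]
tool_rot: [-0.227, 0.974, 0.001, -0.001]
ft_force: [-0.5, -0.3, -3.7]
finger_gap: 13.8
grip_force: 99.2
```

```bash
python3 go.py
python3 fin.py; python3 - <<'E'
from h import *
t=read_camera("top")[:,:,::-1];s=read_camera("scene")[:,:,::-1]
cv2.imwrite("pics/g.png",np.hstack([cv2.resize(t[150:270,400:500],None,fx=4,fy=4,interpolation=2),cv2.resize(s[350:470,230:330],None,fx=4,fy=4,interpolation=2)]))
E
```

```text
tcp [ 542.  -190.6   63.1] yaw 26.29 tilt 0.11 t 9.18 F [-0.5 -0.3 -3.7] gap 13.8
head pt x+90: [ 622.7 -150.8   63. ]
top dark 302 angle median -8.0 spread 5.5
scene dark 315 angle median -7.0 spread 5.8
```

View pics/g.png

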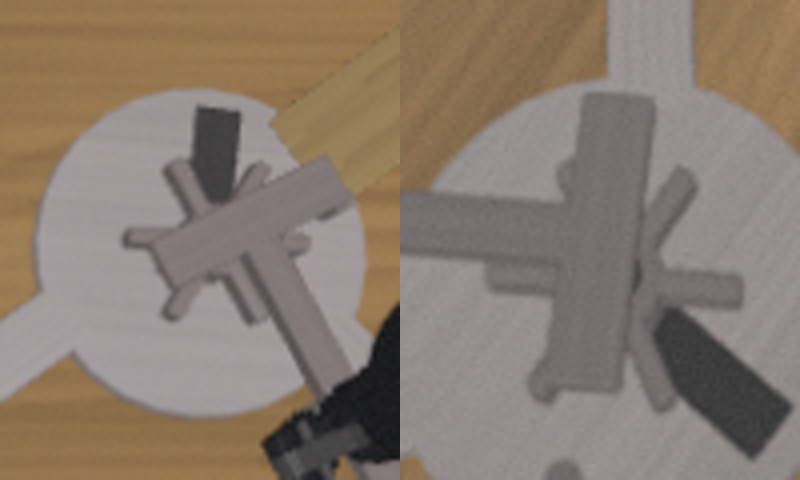

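The nut turned about 53° on the first stroke, the finger is now near -7°, and the pins are over gaps again. I'll reseat and do the second stroke.

To row units: 8 mm / 400 = 0.02, 4.5 mm / 400 = 0.0113.

Call:
{"method": "run_rows", "body": {
  "segments": [0, 0, 0.02, 0, 0, 0, 5, 0, 0, 0.02, 0, 0, 0, 5, 0, 0, 0.02, 0, 0, 0, 5, 0, 0, 0.0113, 0, 0, 0, 5, 0, 0, 0, 0, 0, 0, 5, 0, 0, 0, 0, 0, 0, 5]
}}

```text
time_s: 9.88
position: [542.5, -191.3, 34.7]
tool_rot: [-0.229, 0.973, 0.0, -0.0]
ft_force: [0.2, -0.0, -4.0]
finger_gap: 13.7
grip_force: 99.2
```

```bash
python3 go.py
```

```text
tcp [ 542.5 -191.3   34.7] yaw 26.47 tilt 0.07 t 9.88 F [ 0.2 -0.  -4. ] gap 13.7
head pt x+90: [ 623.1 -151.2   34.6]
```

Call:
{"method": "run_rows", "body": {
  "segments": [-0.0015, 0.0258, 0, 0, 0, 0.0183, 5, -0.0015, 0.0258, 0, 0, 0, 0.0183, 5, -0.0015, 0.0258, 0, 0, 0, 0.0183, 5, -0.0015, 0.0258, 0, 0, 0, 0.0183, 5, -0.0015, 0.0258, 0, 0, 0, 0.0183, 5, -0.0015, 0.0258, 0, 0, 0, 0.0183, 5, -0.0015, 0.0258, 0, 0, 0, 0.0183, 5, -0.0015, 0.0258, 0, 0, 0, 0.0183, 5, 0, 0, 0, 0, 0, 0, 5, 0, 0, 0, 0, 0, 0, 5]
}}

```text
time_s: 10.72
position: [543.0, -111.6, 35.6]
tool_rot: [0.225, 0.974, 0.0, 0.0]
ft_force: [-0.0, -0.6, -3.4]
finger_gap: 13.7
grip_force: 99.2
```

```bash
python3 go.py; python3 fin.py
```

```text
tcp [ 543.  -111.6   35.6] yaw -25.99 tilt 0.03 t 10.72 F [-0.  -0.6 -3.4] gap 13.7
head pt x+90: [ 623.9 -151.    35.6]
top dark 441 angle median -42.0 spread 20.1
scene dark 302 angle median -47.0 spread 5.5
```

To row units: 4.5 mm / 400 = 0.0113, -0.1 mm / 400 = -0.0003, 0.05 rad / 6.2832 = 0.008.

Call:
{"method": "run_rows", "body": {
  "segments": [-0.0003, 0.0113, 0, 0, 0, 0.008, 5, -0.0003, 0.0113, 0, 0, 0, 0.008, 5, 0, 0, 0, 0, 0, 0, 5, 0, 0, 0, 0, 0, 0, 5]
}}

```text
time_s: 11.15
position: [547.0, -104.2, 35.3]
tool_rot: [0.274, 0.962, 0.0, 0.0]
ft_force: [0.4, -0.6, -4.3]
finger_gap: 13.8
grip_force: 99.1
```

```bash
python3 go.py
```

```text
tcp [ 547.  -104.2   35.3] yaw -31.81 tilt 0.01 t 11.15 F [ 0.4 -0.6 -4.3] gap 13.8
head pt x+90: [ 623.5 -151.7   35.4]
```

Call:
{"method": "run_rows", "body": {
  "segments": [-0.0003, 0.0113, 0, 0, 0, 0.008, 5, 0, 0, 0, 0, 0, 0, 5, 0, 0, 0, 0, 0, 0, 5]
}}

```text
time_s: 11.4
position: [549.4, -100.5, 35.3]
tool_rot: [0.298, 0.955, -0.0, 0.0]
ft_force: [0.7, -1.1, -3.0]
finger_gap: 14.0
grip_force: 99.2
```

```bash
python3 go.py; python3 -c "
from h import *;print(monitor.get_state()['torque'])"; python3 fin.py
```

```text
tcp [ 549.4 -100.5   35.3] yaw -34.68 tilt 0.01 t 11.4 F [ 0.7 -1.1 -3. ] gap 14.0
head pt x+90: [ 623.4 -151.7   35.3]
[-0.24328134  0.13471266 -0.05415406]
top dark 452 angle median -16.0 spread 19.7
scene dark 307 angle median -54.0 spread 5.6
```

To row units: 3.6 mm / 400 = 0.009, -0.1 mm / 400 = -0.0003, 0.04 rad / 6.2832 = 0.0064.

Call:
{"method": "run_rows", "body": {
  "segments": [-0.0003, 0.009, 0, 0, 0, 0.0064, 5, 0, 0, 0, 0, 0, 0, 5, 0, 0, 0, 0, 0, 0, 5]
}}

```text
time_s: 11.75
position: [550.4, -99.0, 35.1]
tool_rot: [0.316, 0.949, -0.002, -0.001]
ft_force: [-5.2, -8.5, -3.2]
finger_gap: 14.0
grip_force: 99.7
```

```bash
python3 go.py; python3 -c "
from h import *;print(monitor.get_state()['torque'])"; python3 fin.py
```

```text
tcp [550.4 -99.   35.1] yaw -36.87 tilt 0.22 t 11.75 F [-5.2 -8.5 -3.2] gap 14.0
head pt x+90: [ 622.4 -153.    35.1]
[-1.31481966  0.71678562  0.89433806]
top dark 516 angle median -11.0 spread 23.2
scene dark 314 angle median -54.0 spread 5.7
```

The nut is on its hard stop: the force rose and the finger stayed at -54°. I'll back off, lift and return.

To row units: -25 mm / 400 = -0.0625, -20 mm / 400 = -0.05, -0.12 rad / 6.2832 = -0.0191.

Call:
{"method": "run_rows", "body": {
  "segments": [0, -0.0135, 0, 0, 0, -0.0095, 5, 0, -0.0068, 0, 0, 0, -0.0048, 5, 0, 0, -0.025, 0, 0, 0, 5, 0, 0, -0.0625, 0, 0, 0, 5, 0, 0, -0.0625, 0, 0, 0, 5, 0, 0, -0.05, 0, 0, 0, 5, 0, 0, 0, 0, 0, -0.0191, 5, 0, 0, 0, 0, 0, -0.0191, 5, 0, 0, 0, 0, 0, -0.0191, 5, 0, 0, 0, 0, 0, 0, 5]
}}

```text
time_s: 12.68
position: [547.1, -103.6, 116.3]
tool_rot: [0.097, 0.995, 0.0, 0.001]
ft_force: [1.6, -0.3, -3.8]
finger_gap: 13.9
grip_force: 99.7
```

Call:
{"method": "run_rows", "body": {
  "segments": [0, 0, 0, 0, 0, 0, 5, 0, 0, 0, 0, 0, 0, 5]
}}

```text
time_s: 12.85
position: [547.0, -103.6, 115.6]
tool_rot: [0.101, 0.995, 0.0, 0.0]
ft_force: [0.5, -0.0, -4.2]
finger_gap: 13.5
grip_force: 99.7
```

```bash
python3 fin.py; python3 go.py 479.5 302 115 -9.4
```

```text
top dark 514 angle median -59.99999999999999 spread 13.9
scene dark 304 angle median -54.0 spread 5.5
tcp [ 546.9 -103.7  115.4] yaw -11.47 tilt 0.01 t 12.95 F [-1.1  0.1 -2.9] gap 13.6
d [146.7 384.2   0.4] rz -0.036
```

The rows are not in the units I measure in: shifts go in shares of 400 mm and turns go in shares of 2 pi rad. I convert before sending: 35 mm / 400 = 0.0875, 13.3 mm / 400 = 0.0333.

Call:
{"method": "run_rows", "body": {
  "segments": [0.0333, 0.0875, 0, 0, 0, 0, 5, 0.0333, 0.0875, 0, 0, 0, 0, 5, 0.0333, 0.0875, 0, 0, 0, 0, 5, 0.0333, 0.0875, 0, 0, 0, 0, 5, 0.0333, 0.0875, 0, 0, 0, 0, 5, 0.0333, 0.0875, 0, 0, 0, 0, 5, 0.0333, 0.0875, 0, 0, 0, 0, 5, 0.0333, 0.0875, 0, 0, 0, 0, 5, 0.0333, 0.0875, 0, 0, 0, 0, 5, 0.0333, 0.0875, 0, 0, 0, 0, 5]
}}

```text
time_s: 13.78
position: [484.6, 267.4, 115.4]
tool_rot: [0.1, 0.995, 0.0, 0.0]
ft_force: [0.8, 0.6, -3.4]
finger_gap: 13.7
grip_force: 99.6
```

Call:
{"method": "run_rows", "body": {
  "segments": [0.0333, 0.0875, 0, 0, 0, -0.0057, 5, 0, 0, 0.05, 0, 0, 0, 5, 0, 0, 0.0625, 0, 0, 0, 5, 0, 0, 0.0625, 0, 0, 0, 5, 0, 0, 0.0375, 0, 0, 0, 5, 0, 0, 0.0175, 0, 0, 0, 5, 0, 0, 0, 0, 0, 0, 5, 0, 0, 0, 0, 0, 0, 5, 0, 0, 0, 0, 0, 0, 5]
}}

```text
time_s: 14.53
position: [480.2, 302.8, 24.6]
tool_rot: [0.081, 0.997, 0.001, 0.001]
ft_force: [-0.2, -0.5, -2.9]
finger_gap: 13.7
grip_force: 99.7
```

```bash
python3 go.py 479.5 302 15.5 -9.4
```

```text
tcp [480.2 302.8  24.6] yaw -9.31 tilt 0.14 t 14.53 F [-0.2 -0.5 -2.9] gap 13.7
d [ 0.6 -0.9  9.1] rz 0.002
```

To row units: 3 mm / 400 = 0.0075, 2 mm / 400 = 0.005.

Call:
{"method": "run_rows", "body": {
  "segments": [0, 0, 0.0075, 0, 0, 0, 5, 0, 0, 0.005, 0, 0, 0, 5, 0, 0, 0, 0, 0, 0, 5, 0, 0, 0, 0, 0, 0, 5]
}}

```text
time_s: 14.87
position: [479.2, 302.5, 18.6]
tool_rot: [0.081, 0.997, 0.0, 0.0]
ft_force: [-0.5, -1.1, -3.3]
finger_gap: 13.7
grip_force: 99.7
```

Call:
{"method": "run_rows", "body": {
  "segments": [0, 0, 0.005, 0, 0, 0, 5, 0, 0, 0, 0, 0, 0, 5, 0, 0, 0, 0, 0, 0, 5]
}}

```text
time_s: 15.12
position: [479.0, 302.4, 16.2]
tool_rot: [0.081, 0.997, -0.0, -0.0]
ft_force: [-0.4, 0.2, -4.0]
finger_gap: 13.6
grip_force: 99.7
```

Call:
{"method": "run_rows", "body": {
  "segments": [0, 0, 0.005, 0, 0, 0, 5, 0, 0, 0, 0, 0, 0, 5, 0, 0, 0, 0, 0, 0, 5]
}}

```text
time_s: 15.37
position: [479.3, 302.6, 15.3]
tool_rot: [0.081, 0.997, 0.0, 0.0]
ft_force: [-2.3, -1.8, 5.3]
finger_gap: 13.8
grip_force: 100.9
```

Contact at the original height. Open gently and lift away.

Call:
{"method": "run_rows", "body": {
  "segments": [0, 0, 0, 0, 0, 0, 20, 0, 0, 0, 0, 0, 0, 30, 0, 0, 0, 0, 0, 0, 45, 0, 0, 0, 0, 0, 0, 60, 0, 0, 0, 0, 0, 0, 60, 0, 0, 0, 0, 0, 0, 60],
  "squeeze": 40
}}

```text
time_s: 15.87
position: [479.2, 302.5, 14.3]
tool_rot: [0.081, 0.997, 0.0, 0.0]
ft_force: [0.2, 0.1, -0.5]
finger_gap: 60.1
grip_force: 0.0
```

Call:
{"method": "run_rows", "body": {
  "segments": [0, 0, -0.025, 0, 0, 0, 60, 0, 0, -0.0625, 0, 0, 0, 60, 0, 0, -0.075, 0, 0, 0, 60, 0.05, 0, -0.075, 0, 0, 0, 60, 0.075, 0, -0.05, 0, 0, 0, 60, 0.075, 0, 0, 0, 0, 0, 60, 0, 0, 0, 0, 0, 0, 60, 0, 0, 0, 0, 0, 0, 60, 0, 0, 0, 0, 0, 0, 60]
}}

```text
time_s: 16.62
position: [400.6, 315.5, 129.9]
tool_rot: [0.081, 0.997, 0.0, 0.001]
ft_force: [-0.1, -0.2, 0.3]
finger_gap: 60.3
grip_force: 0.0
```

```bash
python3 fin.py; python3 - <<'E'
from h import *
t=read_camera("top")[:,:,::-1];s=read_camera("scene")[:,:,::-1]
cv2.imwrite("pics/z.png",np.vstack([np.hstack([cv2.resize(t[190:390,140:300],None,fx=2,fy=2),cv2.resize(s[100:300,250:450],None,fx=2,fy=2)])]))
E
```

```text
top dark 305 angle median -55.0 spread 5.6
scene dark 321 angle median -54.0 spread 5.8
```

View pics/z.png

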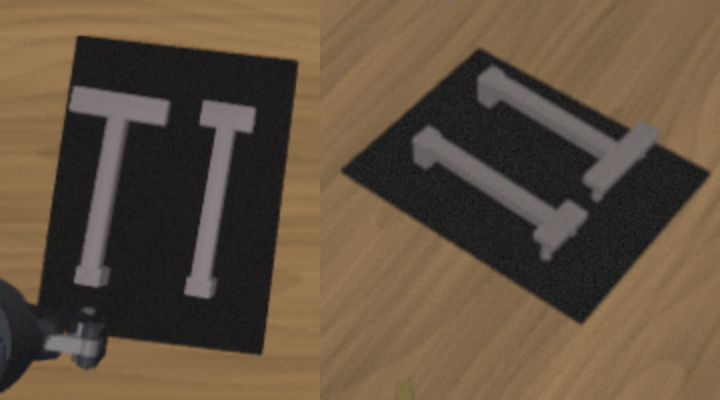

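The picture shows the wide spanner flat on the mat, pins down, with its head at about (120,105) in the top half. The gripper is clear and the nut finger reads about -54° in both views.

```bash
python3 -c "
from workcell import manip, job, monitor, read_camera, get_calibration;print(job.hand_in())"
```

```text
the job is handed in; nothing more can be done
None
```

The job is handed in: the star nut was turned to its hard stop in two strokes, and the wider spanner is back on the mat, pins down and released, at about 17 s of the 51 s allowed; the hand-in gave no verdict.

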